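# Lay the straightedge on the vacuum bed and set its valve two turns open

### The arm

A 6-joint arm with a two-finger parallel gripper is mounted at the origin on a cart in front of the work surface, level with it; the furniture and walls round the work are solid. World frame = base frame: x ahead of the robot, y to its left, z up, the work surface at z = 0. Lengths are in m, angles in rad, forces in N, time in s.
With the tool pointing down it reaches from about 0.375 to 0.9 m from the base axis. Payload 3.1 kg.
Tool frame: the origin (TCP) lies midway between the tips of the shut fingers; the grasp point (between the pads) lies 19 mm behind it; y points along the fingers, x is the direction in which the jaws open and shut, and the axes are right-handed (so a half turn about y gives the same grasp; the last joint's range is limited). The gripper opens to 85 mm and grips with 20 to 120 N. Pads are 22 mm wide; open, the fingers measure 114 mm over their backs; the gripper's body (76 mm by 85 mm) begins 54 mm behind the grasp point. The pads swing forward as they close: fully open they stand 13 mm farther back than shut.
Start: joints at [1.151, 0.527, 1.433, -0, 1.181, -0.178], TCP at [0.149, 0.607, 0.231] pointing down, gripper open.
Joint ranges: [-3.08, 3.08], [-0.75, 2.2], [0.22, 2.44], [-1.43, 4.57], [0, 2.65], [-2.85, 2.85]. Speed limits (rad/s): [2.79, 2.79, 3.14, 3.14, 3.14, 3.14].

### API

Orientations are given as a 3x3 rotation matrix whose columns are the frame's x, y, z axes.
In Python, from rig import * gives the robot as it stands.
- The arm moves only by the shell command python3 -m creep 'ROWS' [OPENING] [FORCE]. ROWS is JSON, a list of rows, each a list of 2 entries, a list of its own where there are three numbers: the shift along the world's x, y, z in mm, then the turn about the world's z in degrees. In form: [[[x, y, z], turn], ...]. A call has 1 to 5 rows; each row shifts and turns the commanded pose from where the row before left it; what a row does not reach is not made up. A row lasts 1/10 s, in which the tool goes at most 50 mm and 8.59 degrees, less where a joint would pass 70% of its speed; a pose out of reach is approached as far as the arm can. A call with a gripper value outside its range is refused whole. OPENING is the finger opening in mm, from 0 to 85.4, set as the call begins (- or left out, the last holds). The fingers move at their own pace and stop on an object; FORCE is the grip in N (left out, the last holds). Time passes only in rows, so rows that do not move let the fingers close. It gives the time, the measured TCP pose, the force and the opening at its end, in the units of the state.
- sense(): the state, without advancing time (a new reading comes with each control period).
- camera(name): name is "scene" or "top"; returns a dict with "color" (480x640x3 uint8, red, green, blue), "z_map" (480x640 float32, m along the optical axis (not along the pixel's ray), 0 where there is no reading), "fx", "fy", "cx", "cy" (pixels), "R" (3x3) and "t" (3): a world point X has camera coordinates R X + t. Camera axes: x right, y down, z forward; pixel columns grow to the right and rows downward; lengths in m; the calibration is good to about 2 mm. A picture is of the moment at which its call begins.
- hand_in(): hands the job in, once; it reports no verdict.
The state is a dict: "time": time; "joints": joint angles; "dq": joint speeds; "tau": joint torques, N m; "ee_pos": TCP position; "orientation": TCP orientation; "wrist_force": force on the tool from outside, world axes, zero at the start; "ft_torque": the same for the moment, N m; "opening": finger opening in m.
Only numpy, scipy, OpenCV 4.12 (cv2) and the standard library are available. Lean on these libraries where they do the work, as an engineer would, in place of code of your own. Each camera call takes 0.05 s, during which the arm holds its last target.

### The job

Lay the loose straightedge flat on the aluminium face of the vacuum cutting bed, wholly on it, with one long edge flush against the fence along its far side, and let go of it. Then set the bed's vacuum valve: grip the upright crank handle on its handwheel, wind the wheel clockwise (seen from above) until it is shut against its stop, then back it off anticlockwise by exactly two full turns. Finish holding: the program ends with the wheel still and the fingers still gripping the handle, not letting go, and with the straightedge still lying flush.

Things in the scene. Friction and masses are not known exactly. Their poses are not given: they have to be found in the camera images.
- vacuum_bed: fixed bed: grey plate 140 x 360 mm, 13 thick, skewed up to 12 deg. Origin on the bench top under the middle of the working face; x points away from the robot at the fence, y along the fence to the left. Working face: aluminium with small holes, top 15 mm above the bench, x -60 to +40, y -100 to +100 mm. The brass valve stands at the plate's left end, x 0, y +190 mm
- fence_face (a point): point on the bed: middle of the foot of the fence's upright face, at working-face height, 40 mm along the bed's x from its origin; axes as the bed's (x into the fence, y along it). The fence is a steel bar along the far side of the working face, 200 mm long, its top 8 mm above the working face
- straightedge_center (a point): centre of the loose straightedge, 20.5 mm above its underside: aluminium strip 50 (x) by 160 (y) by 5 mm, about 220 g, with an upright grip rib on its middle, 14 (x) by 80 mm (y), top 41 mm above the underside. The same either way round: either long edge may go to the fence. Starts flat on the bench left of the bed, turned up to 30 deg
- valve_axis (a point): point on the upright axis of the handwheel, 95 mm above the bench, at the mid-height of the crank handle; axes as the bed's. The wheel turns level: 120 mm across, its rim's top 62 mm and its hub's top 67 mm above the bench; only the handle stands higher
- valve_handle: upright black crank handle on the handwheel's rim: cylinder 22 mm in diameter, 51 mm tall, top 120 mm above the bench. Origin at its centre, 95 mm above the bench, 55 mm from the wheel's axis. It spins freely on its pin, so a gripper can carry it round the axis without turning
- valve_wheel (a joint): turn of the handwheel in rad: 0 = shut against its hard stop; grows anticlockwise seen from above (opening), up to 22. At 0 and after each full turn (6.283) the handle stands on the bed's +x side of the valve axis. Starts 2 to 5 rad open. Turning takes 1 to 3 N at the handle; it stays where it is left

How it is judged:
By the outcome, as a careful person would: the job done as asked, in the order asked, and still so for the second after the job is handed in, while the arm keeps its last pose, push and grip.
It also fails if it takes over 70 s, if anything falls off the work surface, if the arm or the gripper's body presses on something with over 40 N, if the wrist force passes 120 N, or if a joint passes its speed limit or range.

## Working session

There is one attempt and no reset: what is moved stays moved. The work goes in short steps, Python scripts to look and compute and a shell command to move; the robot and the scene stay as the last step left them, time stands still between calls to the robot, and variables do not carry over. Pictures are saved under pics/ and viewed, and the job is handed in when it is done.

```bash
mkdir -p pics; ls; python3 - <<'E'
from rig import *
import cv2,numpy as np
s=sense(); print({k:np.round(v,3).tolist() for k,v in s.items()})
for n in("scene","top"):
    c=camera(n); cv2.imwrite(f"pics/{n}0.png",c["color"][:,:,::-1]); np.savez(f"{n}0.npz",**c)
    print(n,c["fx"],c["cx"],c["cy"],np.round(c["R"],3).tolist(),np.round(c["t"],3).tolist())
E
```

```text
pics
{'time': 0.0, 'joints': [1.151, 0.528, 1.434, 0.0, 1.181, -0.179], 'dq': [0.0, -0.001, -0.001, 0.0, 0.002, 0.001], 'tau': [-0.002, -44.236, -17.802, -0.0, 0.008, 0.0], 'ee_pos': [0.149, 0.606, 0.23], 'orientation': [[0.238, -0.001, -0.971], [0.971, -0.002, 0.238], [-0.002, -1.0, 0.0]], 'wrist_force': [-0.688, 0.215, 0.1], 'ft_torque': [-0.077, -0.012, 0.012], 'opening': 0.086}
scene 493.56483244052214 305.1359574435584 241.10894618910436 [[0.55, -0.835, 0.009], [-0.649, -0.434, -0.624], [0.525, 0.338, -0.781]] [-0.251, 0.426, 0.775]
top 590.6119473705838 323.5822195581079 237.42983819854848 [[0.01, -1.0, -0.005], [-0.984, -0.009, -0.18], [0.18, 0.006, -0.984]] [0.057, 0.568, 1.243]
```

View pics/scene0.png

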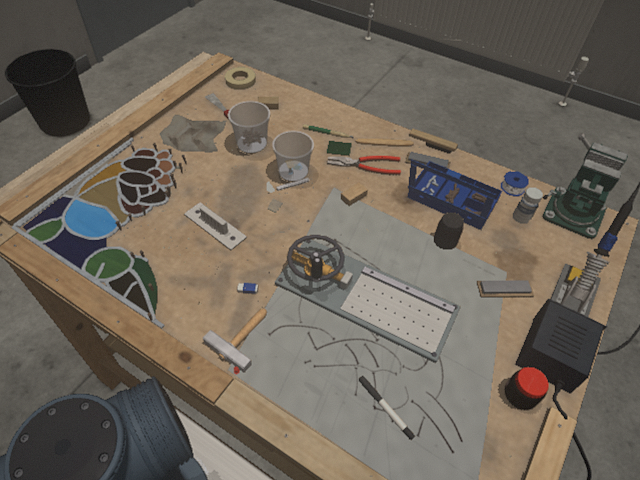

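View pics/top0.png

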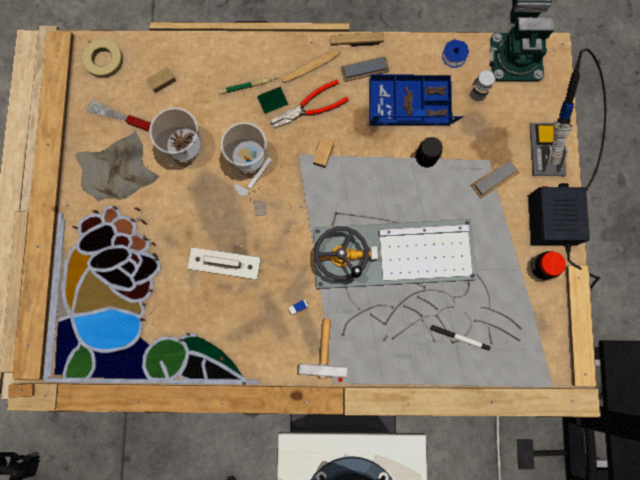

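```bash
python3 - <<'E'
import cv2,numpy as np
t=cv2.imread("pics/top0.png"); s=cv2.imread("pics/scene0.png")
cv2.imwrite("pics/t_bed.png",cv2.resize(t[205:300,300:485],None,fx=4.2,fy=4.2,interpolation=cv2.INTER_CUBIC))
cv2.imwrite("pics/t_se.png",cv2.resize(t[235:290,175:275],None,fx=7,fy=7,interpolation=cv2.INTER_CUBIC))
cv2.imwrite("pics/s_bed.png",cv2.resize(s[190:370,170:470],None,fx=2.6,fy=2.6,interpolation=cv2.INTER_CUBIC))
E
```

```text
(no output)
```

View pics/t_bed.png

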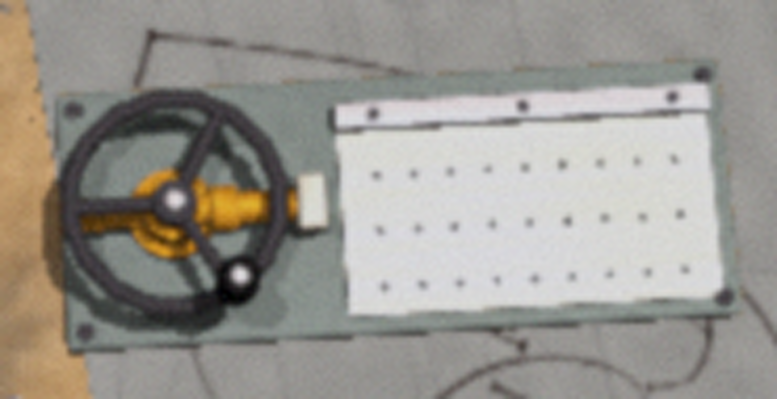

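View pics/t_se.png

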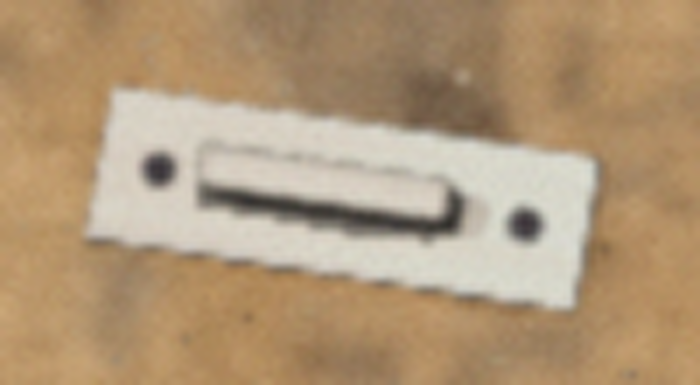

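View pics/s_bed.png

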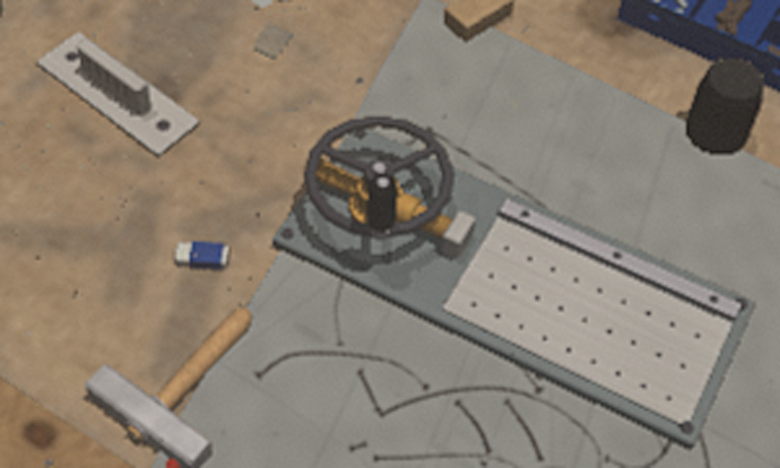

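```bash
cat > h.py <<'E'
import numpy as np
def cam(n): 
    return dict(np.load(n))
def ray(c,px,z):
    """world point at height z seen at full-image pixel"""
    d=np.array([(px[0]-c["cx"])/c["fx"],(px[1]-c["cy"])/c["fy"],1.])
    R=c["R"];o=-R.T@c["t"];d=R.T@d
    return o+d*(z-o[2])/d[2]
def proj(c,X):
    p=np.asarray(X)@c["R"].T+c["t"]
    return np.stack([c["fx"]*p[...,0]/p[...,2]+c["cx"],c["fy"]*p[...,1]/p[...,2]+c["cy"]],-1)
def cr(p,off,s): return [(p[0]+.5)/s-.5+off[0],(p[1]+.5)/s-.5+off[1]]
def rz(a): return np.array([[np.cos(a),-np.sin(a)],[np.sin(a),np.cos(a)]])
E
python3 - <<'E'
from h import *
from scipy.optimize import least_squares
T=cam("top0.npz");S=cam("scene0.npz")
T0=((300,205),4.2);T1=((175,235),7);S0=((170,190),2.6)
def fit(c,pts,name,x0):
    P=np.array([p for p,_ in pts]);L=np.array([l for _,l in pts])
    W=lambda x: np.c_[L[:,:2]@rz(x[2]).T+x[:2],L[:,2]]
    r=least_squares(lambda x:(proj(c,W(x))-P).ravel(),x0)
    print(name,np.round(r.x[:2]*1000,1),np.round(np.degrees(r.x[2]),2),"res px",np.round(r.fun.reshape(-1,2),1).tolist())
    return r.x
m=.001
bt=[((350,314),(-60,100,15)),((722,293),(-60,-100,15)),((337,131),(40,100,16)),((711,108),(40,-100,16))]
bt=[(cr(p,*T0),np.array(l)*m) for p,l in bt]
print(np.round([ray(T,p,l[2])*1000 for p,l in bt]))
b1=fit(T,bt,"bed top",[.5,0,0])
bs=[((445,310),(-60,100,15)),((500,213),(40,100,15)),((738,316),(40,-100,15)),((688,428),(-60,-100,15))]
bs=[(cr(p,*S0),np.array(l)*m) for p,l in bs]
b2=fit(S,bs,"bed scene",[.5,0,0])
# plate corners in bed coords from b1
for p in((55,95),(68,350),(737,315),(712,62)):
    w=ray(T,cr(p,*T0),.013)[:2]; print("plate",np.round((rz(-b1[2])@(w-b1[:2]))*1000,1))
st=[((112,88),(25,80,5)),((598,157),(25,-80,5)),((575,308),(-25,-80,5)),((88,238),(-25,80,5))]
fit(T,[(cr(p,*T1),np.array(l)*m) for p,l in st],"se top",[.5,.3,0])
ss=[((80,33),(25,80,5)),((199,123),(25,-80,5)),((158,154),(-25,-80,5)),((38,65),(-25,80,5))]
fit(S,[(cr(p,*S0),np.array(l)*m) for p,l in ss],"se scene",[.5,.3,0])
for c,h,k,o,b in((T,(174,200),(239,273),T0,b1),(S,(380,168),(381,178),S0,b2)):
    hb=ray(c,cr(h,*o),.067);kn=ray(c,cr(k,*o),.120)
    ax=b[:2]+rz(b[2])@[0,.19]
    print("hub",np.round(hb*1000,1),"axis by bed",np.round(ax*1000,1),"knob",np.round(kn*1000,1), "r",np.hypot(*(kn[:2]-ax))*1000,"ang",np.degrees(np.arctan2(*(rz(-b[2])@(kn[:2]-ax))[::-1])))
E
```

```text
[[ 480.  -71.   15.]
 [ 493. -268.   15.]
 [ 579.  -64.   16.]
 [ 593. -265.   16.]]
bed top [ 546.2 -166.3] 3.69 res px [[-0.1, 0.1], [1.0, 0.2], [-0.1, -0.5], [-0.7, 0.2]]
bed scene [ 549.  -164.8] 4.23 res px [[-0.0, -0.9], [-0.1, 0.9], [-1.0, 1.6], [1.1, -1.3]]
plate [ 67.4 249.9]
plate [-70.5 250. ]
plate [ -71.3 -105.2]
plate [  66.1 -105.5]
se top [515.3 287.7] -7.5 res px [[0.1, -0.1], [0.3, -0.2], [0.0, 0.1], [-0.5, 0.2]]
se scene [515.9 288.6] -8.2 res px [[-0.3, -0.1], [0.6, -0.1], [0.1, 0.9], [-0.4, -0.9]]
hub [532.2  24.2  67. ] axis by bed [534.   23.3] knob [488.   -6.5 120. ] r 54.801538780908494 ang -150.75736441302752
hub [534.   25.1  67. ] axis by bed [534.9  24.6] knob [492.1  -0.9 120. ] r 49.86186599251469 ang -153.37280882708214
```

```bash
python3 -m creep '[[[30.5,-26.5,0],-7],[[30.5,-26.5,0],-7],[[30.5,-26.5,0],-7],[[30.5,-26.5,0],-7],[[30.5,-26.5,0],-7]]' 60 30
```

```text
time: 0.6
ee_pos: [0.3022, 0.4731, 0.2309]
orientation: [[0.755, -0.001, -0.655], [0.655, -0.001, 0.755], [-0.001, -1.0, -0.0]]
wrist_force: [1.0, -0.6, -0.1]
opening: 0.0602
```

```bash
python3 -m creep '[[[30.5,-26.5,0],-7],[[30.5,-26.5,0],-7],[[30.5,-26.5,0],-7],[[30.5,-26.5,0],-7],[[30.5,-26.5,0],-7]]'; python3 -m creep '[[[30.5,-26.5,-20],-7],[[30.5,-26.5,-40],-7],[[0,0,-40],0],[[0,0,-20],0],[[0,0,0],0]]'
```

```text
time: 1.1
ee_pos: [0.4548, 0.3406, 0.2309]
orientation: [[0.995, -0.001, -0.103], [0.103, -0.0, 0.995], [-0.001, -1.0, -0.0]]
wrist_force: [0.8, 0.1, 0.4]
opening: 0.0599
time: 1.6
ee_pos: [0.5088, 0.2906, 0.1124]
orientation: [[0.991, -0.008, 0.137], [-0.137, -0.003, 0.991], [-0.008, -1.0, -0.004]]
wrist_force: [-0.6, 1.1, 0.1]
opening: 0.06
```

```bash
python3 -m creep '[[[0,0,0],0],[[0,0,0],0]]'; python3 - <<'E'
from rig import *
import cv2,numpy as np
for n in("scene","top"):
    c=camera(n); cv2.imwrite(f"pics/{n}1.png",c["color"][:,:,::-1]); np.savez(f"{n}1.npz",**c)
t=cv2.imread("pics/top1.png")[180:330,120:320]; s=cv2.imread("pics/scene1.png")[100:280,120:320]
cv2.imwrite("pics/c1.png",np.hstack([cv2.resize(t,(400,300)),cv2.resize(s,(333,300))]))
E
```

```text
time: 1.8
ee_pos: [0.5123, 0.2928, 0.1176]
orientation: [[0.991, 0.003, 0.135], [-0.135, 0.001, 0.991], [0.003, -1.0, 0.001]]
wrist_force: [0.3, 0.1, 0.1]
opening: 0.0599
```

View pics/c1.png

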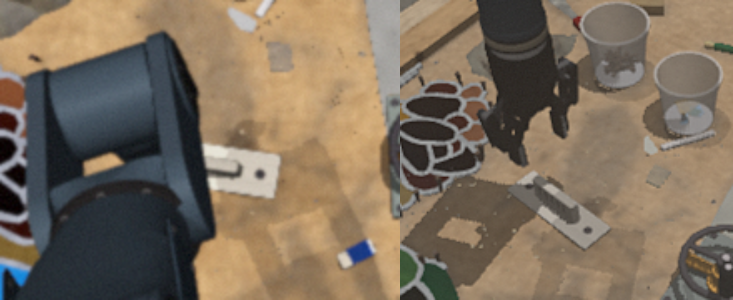

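The gripper, jaws open across the rib, hangs just behind the straightedge in both views. I move it onto the rib and go down.

```bash
python3 -m creep '[[[3.2,-4.8,-25],0],[[0,0,-25],0],[[0,0,-20],0],[[0,0,-10],0],[[0,0,0],0]]'; python3 -m creep '[[[0,0,0],0]]'
```

```text
time: 2.4
ee_pos: [0.5141, 0.2874, 0.0357]
orientation: [[0.991, -0.001, 0.135], [-0.135, -0.0, 0.991], [-0.001, -1.0, -0.001]]
wrist_force: [0.1, 0.8, 0.2]
opening: 0.0599
time: 2.5
ee_pos: [0.5152, 0.2878, 0.0371]
orientation: [[0.991, 0.002, 0.135], [-0.135, 0.001, 0.991], [0.002, -1.0, 0.001]]
wrist_force: [0.3, 0.3, 0.1]
opening: 0.0598
```

```bash
python3 -m creep '[[[0,0,-10],0],[[0,0,-10],0],[[0,0,-5],0],[[0,0,0],0],[[0,0,0],0]]'; python3 -m creep '[[[0,0,0],0],[[0,0,0],0],[[0,0,0],0],[[0,0,0],0],[[0,0,0],0]]' 5 40;python3 -m creep '[[[0,0,0],0],[[0,0,0],0],[[0,0,0],0]]'
```

```text
time: 3.0
ee_pos: [0.5144, 0.2873, 0.0109]
orientation: [[0.991, -0.0, 0.136], [-0.136, -0.0, 0.991], [-0.0, -1.0, -0.0]]
wrist_force: [0.2, 0.2, -1.2]
opening: 0.0599
time: 3.5
ee_pos: [0.515, 0.2875, 0.0116]
orientation: [[0.991, 0.001, 0.136], [-0.136, 0.0, 0.991], [0.001, -1.0, 0.001]]
wrist_force: [-0.3, 0.1, 2.1]
opening: 0.0133
time: 3.8
ee_pos: [0.515, 0.2875, 0.0116]
orientation: [[0.991, 0.001, 0.136], [-0.136, 0.0, 0.991], [0.001, -1.0, 0.0]]
wrist_force: [-0.4, -0.4, 4.5]
opening: 0.0131
```

```bash
python3 -m creep '[[[0,0,15],0],[[0,0,35],0],[[0,0,45],0],[[0,0,45],0],[[0,0,30],0]]'; python3 -m creep '[[[4,-30,0],1],[[4,-40,0],1],[[4,-40,0],1],[[4,-40,0],1],[[4,-40,0],1]]'; python3 -m creep '[[[4,-40,0],1],[[4,-40,0],1],[[4,-40,0],1],[[4,-40,0],1],[[4,-40,0],1]]';python3 -m creep '[[[3.8,-40,0],1.7],[[0,-25,0],0],[[0,-5,0],0],[[0,0,0],0],[[0,0,0],0]]'
```

```text
time: 4.3
ee_pos: [0.5147, 0.2875, 0.1845]
orientation: [[0.991, 0.002, 0.136], [-0.136, 0.001, 0.991], [0.002, -1.0, 0.001]]
wrist_force: [1.1, -0.1, -2.0]
opening: 0.0139
time: 4.8
ee_pos: [0.5334, 0.096, 0.1813]
orientation: [[0.999, -0.002, 0.048], [-0.048, 0.0, 0.999], [-0.002, -1.0, -0.0]]
wrist_force: [0.5, 0.2, -2.2]
opening: 0.0135
time: 5.3
ee_pos: [0.5535, -0.1038, 0.1812]
orientation: [[0.999, -0.002, -0.039], [0.039, 0.001, 0.999], [-0.002, -1.0, 0.001]]
wrist_force: [0.7, -0.2, -1.1]
opening: 0.0137
time: 5.8
ee_pos: [0.5575, -0.1711, 0.1809]
orientation: [[0.998, -0.002, -0.069], [0.069, 0.002, 0.998], [-0.001, -1.0, 0.002]]
wrist_force: [-0.1, 1.0, -1.8]
opening: 0.0132
```

```bash
python3 -m creep '[[[0,-1,-35],0],[[0,0,-45],0],[[0,0,-40],0],[[0,0,-20],0],[[0,0,0],0]]'; python3 -m creep '[[[0,0,0],0],[[0,0,0],0]]'
python3 - <<'E'
from rig import *
import cv2,numpy as np
for n in("scene","top"):
    c=camera(n); cv2.imwrite(f"pics/{n}2.png",c["color"][:,:,::-1]); np.savez(f"{n}2.npz",**c)
t=cv2.imread("pics/top2.png")[190:310,290:490]; s=cv2.imread("pics/scene2.png")[230:380,270:470]
cv2.imwrite("pics/c2.png",np.hstack([cv2.resize(t,(400,240)),cv2.resize(s,(400,300))[:240]]))
cv2.imwrite("pics/c2s.png",cv2.resize(s,(800,600),interpolation=2))
E
```

```text
time: 6.3
ee_pos: [0.5558, -0.1705, 0.0381]
orientation: [[0.998, -0.007, -0.07], [0.07, 0.004, 0.998], [-0.007, -1.0, 0.005]]
wrist_force: [0.6, -0.9, -2.0]
opening: 0.0131
time: 6.5
ee_pos: [0.5596, -0.1735, 0.0428]
orientation: [[0.998, 0.003, -0.069], [0.069, -0.001, 0.998], [0.003, -1.0, -0.002]]
wrist_force: [0.3, -0.4, -2.4]
opening: 0.0135
```

View pics/c2s.png

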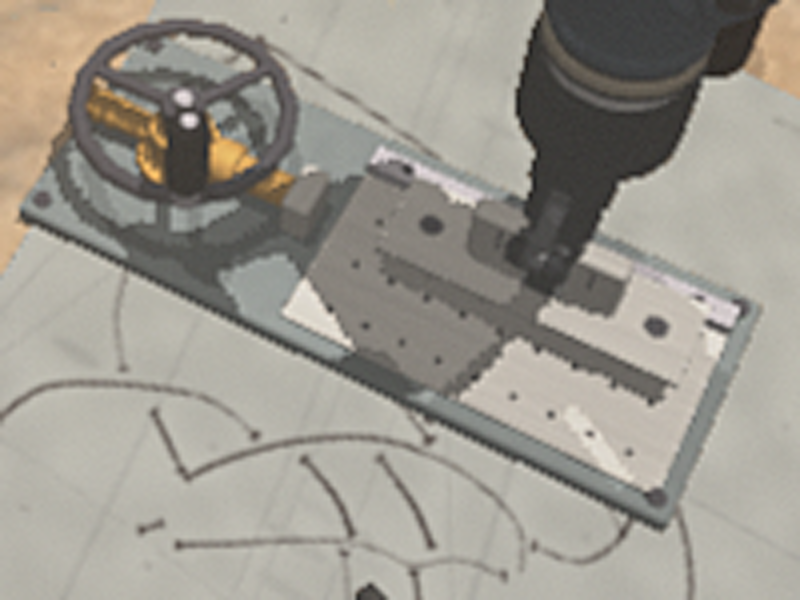

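View pics/top2.png

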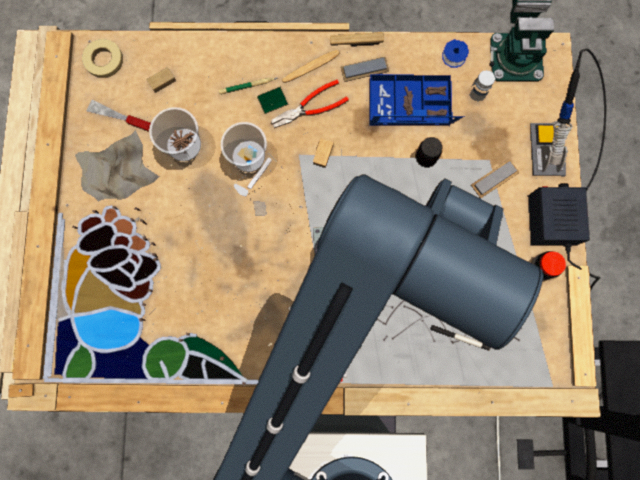

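```bash
python3 -m creep '[[[-2,0,-7],0],[[0,0,-5],0],[[0,0,-2],0],[[0,0,0],0],[[0,0,0],0]]'; python3 -m creep '[[[0,0,-1],0],[[0,0,-1],0],[[0,0,0],0]]';  python3 -m creep '[[[0,0,-1],0],[[0,0,0],0],[[0,0,0],0]]'
```

```text
time: 7.1
ee_pos: [0.5563, -0.1737, 0.027]
orientation: [[0.998, -0.0, -0.068], [0.068, 0.0, 0.998], [-0.0, -1.0, 0.0]]
wrist_force: [-0.5, -0.4, -1.9]
opening: 0.0136
time: 7.4
ee_pos: [0.5565, -0.1738, 0.0265]
orientation: [[0.998, 0.001, -0.068], [0.068, -0.0, 0.998], [0.0, -1.0, -0.0]]
wrist_force: [-1.9, 1.2, 7.7]
opening: 0.0133
time: 7.7
ee_pos: [0.5565, -0.1738, 0.0265]
orientation: [[0.998, 0.001, -0.068], [0.068, -0.001, 0.998], [0.001, -1.0, -0.001]]
wrist_force: [-3.1, 0.7, 14.3]
opening: 0.0134
```

```bash
python3 -m creep '[[[0,0,1.2],0],[[2,0.14,0],0],[[1,0.07,0],0],[[0,0,0],0]]'; python3 -m creep '[[[1,0.07,0],0],[[0,0,0],0]]';  python3 -m creep '[[[1,0.07,0],0],[[0,0,0],0]]'; python3 -c "
from rig import *; s=sense(); print(s['ft_torque'],s['wrist_force'])"
```

```text
time: 8.1
ee_pos: [0.5579, -0.1735, 0.0266]
orientation: [[0.998, -0.003, -0.069], [0.069, 0.0, 0.998], [-0.003, -1.0, 0.0]]
wrist_force: [-6.2, -0.9, 10.7]
opening: 0.0132
time: 8.3
ee_pos: [0.5587, -0.1734, 0.0266]
orientation: [[0.998, -0.003, -0.069], [0.069, 0.0, 0.998], [-0.003, -1.0, 0.0]]
wrist_force: [-6.9, -0.6, 12.0]
opening: 0.0134
time: 8.5
ee_pos: [0.5597, -0.1733, 0.0266]
orientation: [[0.998, -0.003, -0.069], [0.069, 0.0, 0.998], [-0.003, -1.0, 0.001]]
wrist_force: [-6.2, -0.3, 11.4]
opening: 0.0139
[-0.10993866  0.87280491  0.01031474] [-6.21486163 -0.33148279 11.42876993]
```

```bash
python3 -m creep '[[[0,0,0.6],0],[[1,0.07,0],0],[[0,0,0],0]]';  python3 -m creep '[[[1,0.07,0],0],[[0,0,0],0]]'; python3 -m creep '[[[1,0.07,0],0],[[0,0,0],0]]'; python3 -c "
from rig import *; s=sense(); print(s['ft_torque'],s['wrist_force'])"
```

```text
time: 8.8
ee_pos: [0.5614, -0.1732, 0.0266]
orientation: [[0.998, -0.002, -0.069], [0.069, 0.0, 0.998], [-0.002, -1.0, 0.0]]
wrist_force: [-3.5, 0.1, 8.8]
opening: 0.0132
time: 9.0
ee_pos: [0.5618, -0.1731, 0.0266]
orientation: [[0.998, -0.003, -0.069], [0.069, 0.0, 0.998], [-0.003, -1.0, 0.001]]
wrist_force: [-5.7, -1.4, 9.5]
opening: 0.013
time: 9.2
ee_pos: [0.5619, -0.1731, 0.0266]
orientation: [[0.998, -0.005, -0.068], [0.068, 0.001, 0.998], [-0.005, -1.0, 0.001]]
wrist_force: [-7.9, -1.9, 10.4]
opening: 0.0134
[-0.30596157  1.1436968  -0.19455783] [-7.8944541  -1.85756226 10.4371179 ]
```

```bash
python3 -m creep '[[[1,0.07,0],0],[[0,0,0],0]]'; python3 -c "
from rig import *; s=sense(); print(s['ft_torque'],s['wrist_force'],s['orientation'][1][0])"; python3 -m creep '[[[0,0,0],-0.5],[[0,0,0],0]]'; python3 -c "
from rig import *; s=sense(); print(s['ft_torque'],s['wrist_force'],s['orientation'][1][0])"
```

```text
time: 9.4
ee_pos: [0.562, -0.173, 0.0267]
orientation: [[0.998, -0.007, -0.068], [0.068, 0.001, 0.998], [-0.007, -1.0, 0.002]]
wrist_force: [-9.8, -2.4, 12.2]
opening: 0.0135
[-0.45279626  1.50935377 -0.22907082] [-9.82420874 -2.35941436 12.16629141] 0.0683817954529824
time: 9.6
ee_pos: [0.562, -0.173, 0.0267]
orientation: [[0.998, -0.007, -0.062], [0.062, 0.001, 0.998], [-0.007, -1.0, 0.001]]
wrist_force: [-10.2, -2.6, 12.1]
opening: 0.0136
[-0.39730658  1.39892383  0.17808194] [-10.19889785  -2.60826963  12.07073001] 0.061599788905085016
```

```bash
python3 -m creep '[[[0.5,0,0],0.22],[[0,0,0],0]]'; python3 -c "
from rig import *; s=sense(); print(s['ft_torque'],s['wrist_force'],s['orientation'][1][0])"; python3 -m creep '[[[0.5,0,0],0],[[0,0,0],0]]'; python3 -c "
from rig import *; s=sense(); print(s['ft_torque'],s['wrist_force'],s['orientation'][1][0])"
```

```text
time: 9.8
ee_pos: [0.562, -0.173, 0.0267]
orientation: [[0.998, -0.008, -0.065], [0.065, 0.001, 0.998], [-0.008, -1.0, 0.002]]
wrist_force: [-10.4, -2.3, 13.6]
opening: 0.0136
[-0.45931071  1.61115309 -0.07033484] [-10.38277307  -2.25997456  13.59539156] 0.06486008285701331
time: 10.0
ee_pos: [0.5621, -0.173, 0.0267]
orientation: [[0.998, -0.009, -0.065], [0.065, 0.001, 0.998], [-0.009, -1.0, 0.002]]
wrist_force: [-12.0, -2.2, 14.3]
opening: 0.0132
[-0.56893693  1.78048033 -0.0228373 ] [-11.96890948  -2.24438117  14.27028181] 0.06486360770138302
```

```bash
python3 -m creep '[[[-1,-0.07,0.8],0],[[0,0,0.4],0],[[0,0,0],0]]'; python3 -m creep '[[[0,0,0],0],[[0,0,0],0],[[0,0,0],0],[[0,0,0],0],[[0,0,0],0]]' 34
```

```text
time: 10.3
ee_pos: [0.5621, -0.173, 0.0267]
orientation: [[0.998, -0.007, -0.064], [0.064, 0.001, 0.998], [-0.007, -1.0, 0.002]]
wrist_force: [-7.4, -2.4, 4.7]
opening: 0.0137
time: 10.8
ee_pos: [0.5657, -0.173, 0.0271]
orientation: [[0.998, 0.0, -0.063], [0.063, -0.0, 0.998], [0.0, -1.0, -0.0]]
wrist_force: [-0.1, -0.2, -0.2]
opening: 0.0339
```

```bash
python3 -m creep '[[[0,0,2],0],[[4,0.26,0],0],[[2,0.13,0],0],[[1,0.07,0],0],[[0,0,0],0]]'; python3 -m creep '[[[1,0.07,0],0],[[1,0.07,0],0],[[0,0,0],0]]'; python3 -c "
from rig import *; s=sense(); print(s['ft_torque'],s['wrist_force'],s['orientation'][1][0])"
```

```text
time: 11.3
ee_pos: [0.5719, -0.1726, 0.0291]
orientation: [[0.998, -0.001, -0.064], [0.064, 0.0, 0.998], [-0.001, -1.0, 0.0]]
wrist_force: [-2.1, -0.2, 1.1]
opening: 0.0339
time: 11.6
ee_pos: [0.572, -0.1723, 0.0289]
orientation: [[0.998, -0.005, -0.064], [0.064, 0.001, 0.998], [-0.005, -1.0, 0.001]]
wrist_force: [-5.6, -2.1, 3.8]
opening: 0.0338
[-0.3540544   0.98826177  0.05704079] [-5.61872267 -2.1309559   3.80542551] 0.06409990870805825
```

```bash
python3 -m creep '[[[-4,-0.26,0],0],[[-4.5,-0.3,0],0],[[0,0,0],0],[[0,0,15],0],[[0,0,35],0]]' ; python3 -m creep '[[[0,0,45],0],[[0,0,45],0],[[-15,30,20],0],[[-15,35,0],0],[[-15,35,0],0]]' 60;python3 -m creep '[[[-15,35,0],0],[[-12,30,0],0],[[0,2,0],0],[[0,0,0],0],[[0,0,0],0]]'
python3 - <<'E'
from rig import *
import cv2,numpy as np
for n in("scene","top"):
    c=camera(n); cv2.imwrite(f"pics/{n}3.png",c["color"][:,:,::-1]); np.savez(f"{n}3.npz",**c)
s=cv2.imread("pics/scene3.png")
cv2.imwrite("pics/c3s.png",cv2.resize(s[230:380,270:470],(800,600),interpolation=2))
E
```

```text
time: 12.1
ee_pos: [0.5643, -0.1722, 0.0778]
orientation: [[0.998, -0.005, -0.063], [0.063, 0.003, 0.998], [-0.005, -1.0, 0.003]]
wrist_force: [0.2, -0.6, 0.9]
opening: 0.0342
time: 12.6
ee_pos: [0.5215, -0.0725, 0.1916]
orientation: [[0.998, 0.005, -0.062], [0.062, -0.001, 0.998], [0.005, -1.0, -0.002]]
wrist_force: [0.1, -0.7, -1.0]
opening: 0.06
time: 13.1
ee_pos: [0.4952, -0.0069, 0.1899]
orientation: [[0.998, 0.003, -0.063], [0.063, -0.001, 0.998], [0.003, -1.0, -0.001]]
wrist_force: [-0.7, -0.3, 0.2]
opening: 0.0603
```

View pics/c3s.png

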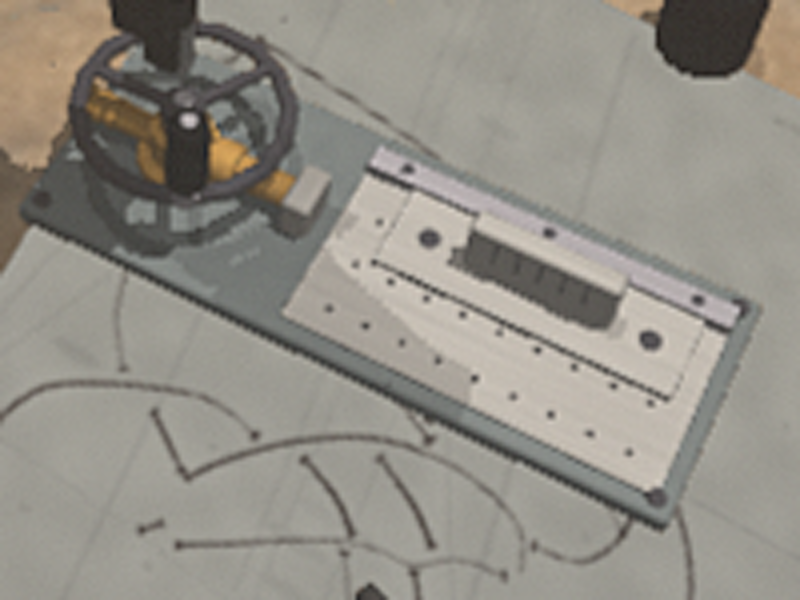

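View pics/top3.png

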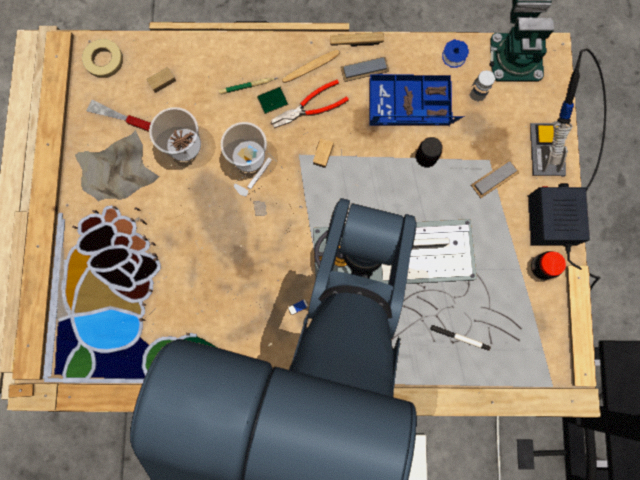

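```bash
python3 - <<'E'
from h import *
import cv2
S=cam("scene3.npz");T=cam("top0.npz")
print(ray(S,cr((188,117),(270,230),4),.12)*1000, ray(T,cr((239,273),(300,205),4.2),.12)*1000)
a=np.array([534.2,23.6]);
im=cv2.imread("pics/scene0.png");im2=cv2.imread("pics/top0.png")
for ang,col in((-148.3,(0,255,0)),(-153,(0,0,255)),(-143,(255,0,0))):
    p=a+55*np.array([np.cos(np.radians(ang)),np.sin(np.radians(ang))]); print(ang,p)
    for z in(.0695,.12):
        c=np.array([[p[0]/1e3+.011*np.cos(t),p[1]/1e3+.011*np.sin(t),z] for t in np.linspace(0,6.28,40)])
        for I,C in((im,cam("scene0.npz")),(im2,T)):
            pass
        if ang==-148.3:
          for I,C,o in((im,cam("scene0.npz"),0),(im2,T,1)):
            I=I
            if o==0: big=cv2.resize(im[200:320,270:370],None,fx=4,fy=4,interpolation=2) if z<.1 else big; off=(270,200)
            else: big2=cv2.resize(im2[215:300,300:385],None,fx=4,fy=4,interpolation=2) if z<.1 else big2; off=(300,215)
            B=big if o==0 else big2
            q=((proj(C,c)-off+.5)*4-.5).astype(int)
            cv2.polylines(B,[q],True,(0,255,0),1)
cv2.imwrite("pics/ov.png",np.hstack([big[:340],big2[:340]]))
E
```

```text
[491.11920572  -2.4804173  120.        ] [487.99431889  -6.52624542 120.        ]
-148.3 [487.40538898  -5.30094081]
-153 [485.19464117  -1.36947749]
-143 [490.27504695  -9.49982627]
```

View pics/ov.png

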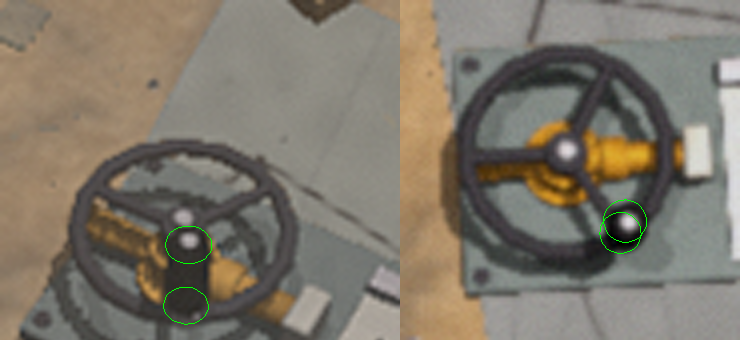

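```bash
python3 -m creep '[[[-7.7,2,0],0],[[0,0,0],0],[[0,0,-20],0],[[0,0,-20],0],[[0,0,-10],0]]' ; python3 -m creep '[[[0,0,0],0],[[0,0,0],0]]'
```

```text
time: 13.7
ee_pos: [0.4852, -0.0042, 0.1379]
orientation: [[0.998, -0.002, -0.063], [0.063, 0.001, 0.998], [-0.002, -1.0, 0.001]]
wrist_force: [0.5, 0.2, -0.5]
opening: 0.06
time: 13.9
ee_pos: [0.4863, -0.0042, 0.1393]
orientation: [[0.998, 0.0, -0.063], [0.063, 0.0, 0.998], [0.0, -1.0, 0.0]]
wrist_force: [0.0, 0.4, -1.1]
opening: 0.06
```

```bash
python3 -m creep '[[[1,-0.5,-15],0],[[0,0,-15],0],[[0,0,-10],0],[[0,0,0],0]]' ; python3 -m creep '[[[0,0,-12],0],[[0,0,-9],0],[[0,0,0],0],[[0,0,0],0]]'; python3 -m creep '[[[0,0,0],0],[[0,0,0],0],[[0,0,0],0],[[0,0,0],0],[[0,0,0],0]]' 10 30; python3 -m creep '[[[0,0,0],0]]'
```

```text
time: 14.3
ee_pos: [0.4868, -0.0045, 0.0987]
orientation: [[0.998, -0.001, -0.063], [0.063, 0.0, 0.998], [-0.001, -1.0, 0.0]]
wrist_force: [0.8, 0.1, 0.3]
opening: 0.0597
time: 14.7
ee_pos: [0.4873, -0.0046, 0.0783]
orientation: [[0.998, 0.0, -0.063], [0.063, -0.0, 0.998], [0.0, -1.0, -0.0]]
wrist_force: [-0.0, 0.0, 0.4]
opening: 0.0598
time: 15.2
ee_pos: [0.4879, -0.0047, 0.0786]
orientation: [[0.998, 0.002, -0.063], [0.063, -0.0, 0.998], [0.002, -1.0, -0.0]]
wrist_force: [0.5, -0.7, 4.9]
opening: 0.0212
time: 15.3
ee_pos: [0.4879, -0.0047, 0.0786]
orientation: [[0.998, 0.002, -0.063], [0.063, -0.0, 0.998], [0.002, -1.0, -0.0]]
wrist_force: [1.5, 0.6, 5.2]
opening: 0.0215
```

```bash
cat >> h.py <<'E'
def arc(p0,ax,r,a0,step,n):
    """print deltas (mm) from p0 around ax, angles deg world"""
    p=np.array(p0,float)
    for i in range(1,n+1):
        a=np.radians(a0+step*i); q=np.array(ax)+r*np.array([np.cos(a),np.sin(a)])
        d=np.round(q-p,1); p=p+d; print(f"{a0+step*i:.1f} [[{d[0]:.1f},{d[1]:.1f},0],0]",end="; " if i%5 else "\n")
E
python3 -c "
from h import *
arc((487.9,-4.7),(534.2,23.6),54.7,-148.6,-20,10)"
```

```text
-168.6 [[-7.3,17.5,0],0]; -188.6 [[-0.5,19.0,0],0]; -208.6 [[6.1,18.0,0],0]; -228.6 [[11.8,14.8,0],0]; -248.6 [[16.2,9.9,0],0]
-268.6 [[18.7,3.8,0],0]; -288.6 [[18.7,-2.9,0],0]; -308.6 [[16.7,-9.1,0],0]; -328.6 [[12.6,-14.2,0],0]; -348.6 [[6.9,-17.7,0],0]
```

```bash
python3 -m creep '[[[-7.3,17.5,0],0],[[-0.5,19,0],0],[[0,0,0],0]]' - 40
```

```text
time: 15.6
ee_pos: [0.4797, 0.0332, 0.0786]
orientation: [[0.998, 0.001, -0.065], [0.065, 0.0, 0.998], [0.001, -1.0, 0.0]]
wrist_force: [0.0, 0.5, 7.2]
opening: 0.0212
```

```bash
python3 -m creep '[[[6.1,18,0],0],[[11.8,14.8,0],0],[[16.2,9.9,0],0],[[0,0,0],0]]'; python3 -m creep '[[[18.7,3.8,0],0],[[18.7,-2.9,0],0],[[0,0,0],0]]'
```

```text
time: 16.0
ee_pos: [0.5143, 0.0765, 0.0786]
orientation: [[0.998, 0.0, -0.063], [0.063, 0.002, 0.998], [0.0, -1.0, 0.002]]
wrist_force: [-0.9, 7.0, 10.3]
opening: 0.0209
time: 16.3
ee_pos: [0.5545, 0.0762, 0.0787]
orientation: [[0.998, 0.006, -0.062], [0.062, 0.002, 0.998], [0.006, -1.0, 0.001]]
wrist_force: [3.9, 7.1, 5.1]
opening: 0.0207
```

```bash
python3 -m creep '[[[16.7,-8.6,0],0],[[0,0,0],0],[[0,0,0],0]]'; python3 -m creep '[[[12.6,-13.8,0],0],[[0,0,0],0],[[0,0,0],0]]';
```

```text
time: 16.6
ee_pos: [0.5698, 0.067, 0.0787]
orientation: [[0.998, 0.005, -0.062], [0.062, 0.001, 0.998], [0.005, -1.0, 0.0]]
wrist_force: [4.8, 4.3, 4.3]
opening: 0.0208
time: 16.9
ee_pos: [0.5817, 0.0527, 0.0787]
orientation: [[0.998, 0.004, -0.062], [0.062, -0.0, 0.998], [0.004, -1.0, -0.001]]
wrist_force: [5.5, 2.0, 5.3]
opening: 0.0211
```

```bash
cat >> h.py <<'E'
def cfit(P,r=None):
    from scipy.optimize import least_squares
    P=np.array(P,float)
    f=lambda x:np.hypot(*(P-x[:2]).T)-(r if r else x[2])
    s=least_squares(f,[534,24]+([] if r else [55]));print(np.round(s.x,2),np.round(s.fun,2));return s.x
E
python3 -c "
from h import *
P=[(487.9,-4.7),(479.7,33.2),(514.3,76.5),(554.5,76.2),(569.8,67),(581.7,52.7)]
cfit(P);x=cfit(P,55)
a=np.degrees(np.arctan2(52.7-x[1],581.7-x[0]))-360;print(a)
arc((581.7,52.7),x[:2],55,a,-10,5)"
```

```text
[534.09  25.16  55.  ] [ 0.01 -0.02  0.02 -0.03  0.01  0.  ]
[534.09  25.16] [ 0.   -0.02  0.03 -0.03  0.01  0.  ]
-329.9489601888149
-339.9 [[4.1,-8.7,0],0]; -349.9 [[2.4,-9.2,0],0]; -359.9 [[0.9,-9.6,0],0]; -369.9 [[-0.8,-9.5,0],0]; -379.9 [[-2.5,-9.3,0],0]
```

```bash
python3 -m creep '[[[5.6,-8.4,0],0],[[2.4,-9.2,0],0],[[0,0,0],0],[[0,0,0],0]]'; python3 -m creep '[[[0.4,-4.5,0],0],[[0,0,0],0],[[0,0,0],0]]'
```

```text
time: 17.3
ee_pos: [0.5883, 0.0348, 0.0787]
orientation: [[0.998, 0.002, -0.063], [0.063, -0.001, 0.998], [0.002, -1.0, -0.001]]
wrist_force: [2.3, -0.6, 6.6]
opening: 0.0209
time: 17.6
ee_pos: [0.5889, 0.0305, 0.0787]
orientation: [[0.998, 0.002, -0.063], [0.063, -0.001, 0.998], [0.002, -1.0, -0.001]]
wrist_force: [3.0, -0.9, 5.6]
opening: 0.0209
```

```bash
python3 -m creep '[[[0.3,-3,0],0],[[0,0,0],0],[[0,0,0],0]]'; python3 -m creep '[[[0,-2,0],0],[[0,0,0],0],[[0,0,0],0]]'
```

```text
time: 17.9
ee_pos: [0.589, 0.0287, 0.0787]
orientation: [[0.998, 0.002, -0.062], [0.062, 0.001, 0.998], [0.002, -1.0, 0.001]]
wrist_force: [2.7, 3.1, 6.1]
opening: 0.0211
time: 18.2
ee_pos: [0.589, 0.0286, 0.0787]
orientation: [[0.998, 0.002, -0.062], [0.062, 0.004, 0.998], [0.002, -1.0, 0.003]]
wrist_force: [3.6, 8.7, 6.7]
opening: 0.0206
```

```bash
python3 -m creep '[[[0,-1.5,0],0],[[0,0,0],0],[[0,0,0],0]]'; python3 -c "
from h import *
arc((589.0,28.65),(534.09,25.16),55,3.64,20,18)"
```

```text
time: 18.5
ee_pos: [0.589, 0.0285, 0.0787]
orientation: [[0.998, 0.002, -0.061], [0.061, 0.006, 0.998], [0.003, -1.0, 0.005]]
wrist_force: [4.3, 13.3, 6.7]
opening: 0.0209
23.6 [[-4.5,18.6,0],0]; 43.6 [[-10.6,15.9,0],0]; 63.6 [[-15.4,11.3,0],0]; 83.6 [[-18.3,5.4,0],0]; 103.6 [[-19.1,-1.2,0],0]
123.6 [[-17.5,-7.7,0],0]; 143.6 [[-13.8,-13.2,0],0]; 163.6 [[-8.5,-17.1,0],0]; 183.6 [[-2.1,-19.0,0],0]; 203.6 [[4.5,-18.5,0],0]
223.6 [[10.6,-15.9,0],0]; 243.6 [[15.4,-11.4,0],0]; 263.6 [[18.3,-5.4,0],0]; 283.6 [[19.1,1.3,0],0]; 303.6 [[17.5,7.6,0],0]
323.6 [[13.8,13.2,0],0]; 343.6 [[8.5,17.1,0],0]; 363.6 [[2.1,19.0,0],0];
```

```bash
python3 -m creep '[[[1.5,4.5,0],0],[[0,0,0],0],[[-4.5,18.6,0],0],[[-10.6,15.9,0],0],[[0,0,0],0]]'; python3 -m creep '[[[0,0,0],0]]'
```

```text
time: 19.0
ee_pos: [0.572, 0.0651, 0.0786]
orientation: [[0.998, -0.004, -0.065], [0.065, 0.0, 0.998], [-0.004, -1.0, 0.0]]
wrist_force: [-0.4, 0.8, 8.0]
opening: 0.021
time: 19.1
ee_pos: [0.5729, 0.0642, 0.0786]
orientation: [[0.998, -0.003, -0.064], [0.064, -0.0, 0.998], [-0.003, -1.0, 0.0]]
wrist_force: [-0.4, 0.5, 8.7]
opening: 0.0211
```

```bash
python3 -m creep '[[[-15.4,11.3,0],0],[[-18.3,5.4,0],0],[[-19.1,-1.2,0],0],[[-17.5,-7.7,0],0],[[0,0,0],0]]'; python3 -m creep '[[[-13.8,-13.2,0],0],[[-8.5,-17.1,0],0],[[-2.1,-19,0],0],[[4.5,-18.5,0],0],[[0,0,0],0]]'
```

```text
time: 19.6
ee_pos: [0.5022, 0.0701, 0.0786]
orientation: [[0.998, -0.002, -0.064], [0.064, -0.002, 0.998], [-0.002, -1.0, -0.002]]
wrist_force: [-0.2, -0.9, 7.2]
opening: 0.0212
time: 20.1
ee_pos: [0.4844, 0.0016, 0.0786]
orientation: [[0.998, -0.001, -0.062], [0.062, -0.001, 0.998], [-0.001, -1.0, -0.001]]
wrist_force: [0.9, -1.7, 9.8]
opening: 0.0211
```

```bash
python3 -m creep '[[[10.6,-15.9,0],0],[[15.4,-11.4,0],0],[[18.3,-5.4,0],0],[[19.1,1.3,0],0],[[0,0,0],0]]'; python3 -m creep '[[[17.5,7.6,0],0],[[13.8,13.2,0],0],[[8.5,17.1,0],0],[[2.1,19,0],0],[[0,0,0],0]]'
```

```text
time: 20.6
ee_pos: [0.5491, -0.0277, 0.0786]
orientation: [[0.998, 0.001, -0.063], [0.063, 0.0, 0.998], [0.001, -1.0, 0.0]]
wrist_force: [1.2, -0.2, 9.6]
opening: 0.0207
time: 21.1
ee_pos: [0.5888, 0.0311, 0.0786]
orientation: [[0.998, -0.002, -0.065], [0.065, 0.0, 0.998], [-0.002, -1.0, 0.001]]
wrist_force: [-0.5, 0.8, 8.9]
opening: 0.0209
```

```bash
python3 -m creep '[[[-4.5,18.6,0],0],[[-10.6,15.9,0],0],[[-15.4,11.3,0],0],[[-18.3,5.4,0],0],[[0,0,0],0]]'; python3 -m creep '[[[-19.1,-1.2,0],0],[[-17.5,-7.7,0],0],[[-13.8,-13.2,0],0],[[-8.5,-17.1,0],0],[[0,0,0],0]]'
```

```text
time: 21.6
ee_pos: [0.537, 0.0802, 0.0786]
orientation: [[0.998, -0.006, -0.065], [0.065, -0.002, 0.998], [-0.006, -1.0, -0.001]]
wrist_force: [-1.7, -1.3, 7.7]
opening: 0.021
time: 22.1
ee_pos: [0.481, 0.0395, 0.0786]
orientation: [[0.998, -0.001, -0.062], [0.062, -0.001, 0.998], [-0.001, -1.0, -0.001]]
wrist_force: [0.0, -1.5, 7.7]
opening: 0.0208
```

```bash
python3 -m creep '[[[-2.1,-19,0],0],[[4.5,-18.5,0],0],[[10.6,-15.9,0],0],[[15.4,-11.4,0],0],[[0,0,0],0]]'; python3 -m creep '[[[18.3,-5.4,0],0],[[19.1,1.3,0],0],[[17.5,7.6,0],0],[[0,0,0],0],[[0,0,0],0]]'
```

```text
time: 22.6
ee_pos: [0.5121, -0.0252, 0.0786]
orientation: [[0.998, 0.002, -0.062], [0.062, -0.001, 0.998], [0.002, -1.0, -0.001]]
wrist_force: [0.6, -1.8, 10.3]
opening: 0.0212
time: 23.1
ee_pos: [0.5655, -0.02, 0.0786]
orientation: [[0.998, 0.0, -0.064], [0.064, -0.001, 0.998], [0.0, -1.0, -0.001]]
wrist_force: [2.0, -1.2, 7.7]
opening: 0.0208
```

```bash
python3 -m creep '[[[13.3,13.2,0],0],[[8.5,17.1,0],0],[[0.9,9,0],0],[[0,0,0],0],[[0,0,0],0]]'; python3 -m creep '[[[0,0,0],0],[[0,0,0],0]]'; python3 -c "
from h import *
P=[(572.9,64.2),(502.2,70.1),(484.4,1.6),(549.1,-27.7),(588.8,31.1),(537,80.2),(481,39.5),(512.1,-25.2),(565.5,-20)]
cfit(P)"
```

```text
time: 23.6
ee_pos: [0.5888, 0.0197, 0.0787]
orientation: [[0.998, 0.002, -0.064], [0.064, -0.0, 0.998], [0.002, -1.0, -0.001]]
wrist_force: [3.0, 0.6, 6.5]
opening: 0.0212
time: 23.8
ee_pos: [0.5888, 0.0193, 0.0787]
orientation: [[0.998, 0.002, -0.063], [0.063, -0.0, 0.998], [0.002, -1.0, -0.001]]
wrist_force: [3.4, 0.4, 6.0]
opening: 0.0209
[534.1   25.23  55.02] [-0.03  0.03  0.01 -0.01 -0.01  0.02 -0.04 -0.01  0.04]
```

```bash
python3 -m creep '[[[0.8,5,0],0],[[0.2,3,0],0],[[0,0,0],0],[[0,0,0],0],[[0,0,0],0]]'
```

```text
time: 24.3
ee_pos: [0.5891, 0.0273, 0.0787]
orientation: [[0.998, 0.0, -0.063], [0.063, -0.0, 0.998], [0.0, -1.0, -0.0]]
wrist_force: [1.2, 1.1, 7.9]
opening: 0.0211
```

```bash
python3 -m creep '[[[0,1.4,0],0],[[0,0,0],0],[[0,0,0],0],[[0,0,0],0],[[0,0,0],0]]';python3 -m creep '[[[0,0,0],0],[[0,0,0],0],[[0,0,0],0]]'
python3 - <<'E'
from rig import *
import cv2,numpy as np
for n in("scene","top"):
    c=camera(n); cv2.imwrite(f"pics/{n}4.png",c["color"][:,:,::-1]); np.savez(f"{n}4.npz",**c)
s=cv2.imread("pics/scene4.png")
cv2.imwrite("pics/c4s.png",cv2.resize(s[230:380,270:470],(800,600),interpolation=2))
cv2.imwrite("pics/c4t.png",cv2.resize(cv2.imread("pics/top4.png")[205:295,300:485],None,fx=4.2,fy=4.2,interpolation=2))
print(sense()["ee_pos"],sense()["dq"])
E
```

```text
time: 24.8
ee_pos: [0.589, 0.0284, 0.0787]
orientation: [[0.998, 0.0, -0.064], [0.064, -0.001, 0.998], [0.0, -1.0, -0.001]]
wrist_force: [1.9, -0.4, 6.5]
opening: 0.0204
time: 25.1
ee_pos: [0.589, 0.0284, 0.0786]
orientation: [[0.998, 0.0, -0.064], [0.064, -0.001, 0.998], [0.0, -1.0, -0.001]]
wrist_force: [2.5, 0.4, 7.5]
opening: 0.0209
[0.58902554 0.02840779 0.07866721] [ 0.00158977 -0.0003782   0.00058207  0.00134556  0.0010821   0.00120562]
```

View pics/c4s.png

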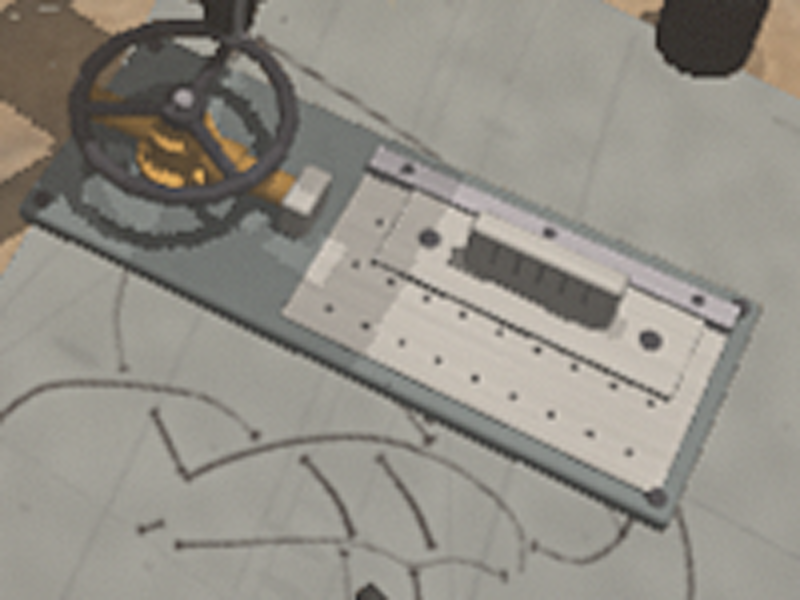

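View pics/c4t.png

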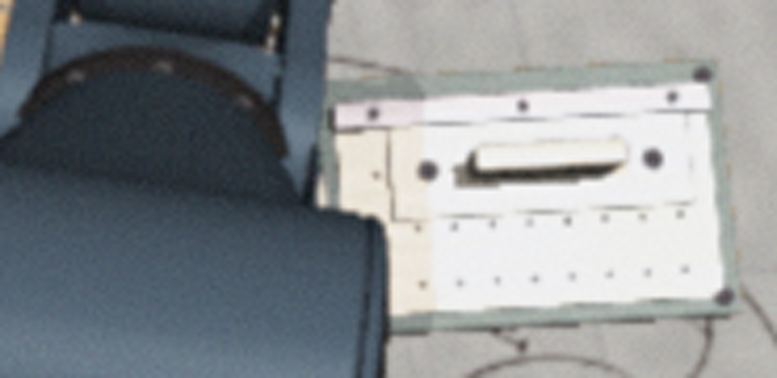

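```bash
python3 -m creep '[[[0,0.4,0],0],[[0,0,0],0],[[0,0,0],0],[[0,0,0],0],[[0,0,0],0]]'; python3 -m creep '[[[0,0,0],0],[[0,0,0],0],[[0,0,0],0],[[0,0,0],0],[[0,0,0],0]]'
```

```text
time: 25.7
ee_pos: [0.589, 0.0286, 0.0787]
orientation: [[0.998, 0.0, -0.064], [0.064, -0.001, 0.998], [0.0, -1.0, -0.001]]
wrist_force: [2.7, -0.4, 6.9]
opening: 0.0209
time: 26.2
ee_pos: [0.589, 0.0286, 0.0787]
orientation: [[0.998, 0.0, -0.064], [0.064, -0.001, 0.998], [0.0, -1.0, -0.001]]
wrist_force: [2.0, -0.4, 6.8]
opening: 0.021
```

The TCP is back where it stood at the stop (589.0, 28.6 mm), after two full turns and at rest.

```bash
python3 -c "
from rig import *
print(hand_in()); s=sense(); print(s['time'],s['ee_pos'],s['opening'])"
```

```text
the job is handed in; nothing more can be done
None
the job is handed in; nothing more can be done
```

The straightedge is lying flush against the fence and released. The valve was shut against its stop, then opened two full turns, and the fingers still grip the handle. I handed it in at 26.2 s of the 70 s; no verdict was reported.

**Straightedge:**
- I set it on the aluminium face and slid it to the fence. I trimmed its angle until the twisting moment was near zero, which means both ends were touching.
- After letting go I gave it one more nudge, and it did not move. The last pictures from both cameras show it wholly on the face, with no visible gap at the fence.

**Valve:**
- I wound the wheel clockwise to the stop, which held against 13 N without moving. The stop was at about 3.6°, against the bed's measured skew of about 3.7°, as it should be.
- After exactly 720° anticlockwise the gripper was back at its stop position to about 0.1 mm, or roughly 0.1° of wheel.
- A circle fitted to the gripper's path gave a 55.0 mm radius on both passes, with the centre shifted by less than 0.1 mm. So the grip did not slip.

**At the end:** the last readings before hand-in showed the fingers closed at 21 mm on the 22 mm handle and the arm still. About 7 N of steady vertical force remained on the wrist. A final state reading after hand-in was refused, so I have no check from after that moment.

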